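# Shut the laptop and take the push-and-turn cap off the solvent bottle

### The arm

A 6-joint arm with a two-finger parallel gripper is mounted at the origin on the work surface. World frame = base frame: x ahead of the robot, y to its left, z up, the work surface at z = 0. Lengths are in m, angles in rad, forces in N, time in s.
With the tool pointing down it reaches from about 0.375 to 0.975 m from the base axis. Payload 3.8 kg.
Tool frame: the origin (TCP) lies midway between the tips of the shut fingers; the grasp point (between the pads) lies 19 mm behind it; z points along the fingers, y is the direction in which the jaws open and shut (so a half turn about z gives the same grasp; the last joint's range is limited). The gripper opens to 85 mm and grips with 20 to 120 N. Pads are 22 mm wide; open, the fingers measure 114 mm over their backs; the gripper's body (76 mm by 85 mm) begins 54 mm behind the grasp point. The pads swing forward as they close: fully open they stand 13 mm farther back than shut.
Start: joints at [-1.195, 0.264, 1.604, -0, 1.274, -0.037], TCP at [0.271, -0.618, 0.231] pointing down, gripper open.
Joint ranges: [-2.63, 2.63], [-0.94, 2.18], [0.31, 2.57], [-1.31, 4.45], [0, 2.66], [-2.55, 2.55]. Speed limits (rad/s): [2.57, 2.57, 3.14, 3.14, 3.14, 3.14].

### API

Orientations are given as a rotation vector (axis times angle).
In Python, from workcell import bot gives the robot as it stands.
- The arm moves only by the tool arm_command, never from a script. Its argument "targets" is text: rows parted by semicolons, each of 7 numbers parted by spaces: the shift along the tool's x, y, z in mm, then the turn, a rotation vector about the tool's x, y, z in degrees, then the opening, from 0 (shut) to 1 (fully open). A call has 1 to 10 rows; each row is the pose to reach, as a shift and turn from the pose commanded when the call began, along the tool's axes at that moment; what a row does not reach only later rows make up. A row lasts 1/12 s, in which the tool goes at most 41.7 mm and 7.16 degrees, less where a joint would pass 70% of its speed; a pose out of reach is approached as far as the arm can. A call with a gripper value outside its range is refused whole. The fingers move at their own pace and stop on an object; "newtons" is the grip in N (left out, the last holds). Time passes only in rows, so rows that repeat a pose let the fingers close. It gives the time, the measured TCP pose, the force and the opening at its end, in the units of the state.
- bot.read_state(): the state, without advancing time (a new reading comes with each control period).
- bot.read_camera(name): name is "scene" or "top" or "wrist"; returns (picture, depth): 480x640x3 uint8, blue, green, red; 480x640 float32, m along the optical axis (not along the pixel's ray), 0 where there is no reading.
- bot.camera_params(name): a dict with "fov_y" (degrees; the focal length in pixels is half the picture's height over the tangent of half this angle, whatever the lens; pixels are square), "cx", "cy" (the principal point, pixels), "xyz" and "rotation" of the camera in the world; the wrist camera has in their place "T_tool_cam" (4x4, takes a point from camera to tool coordinates, whose origin is the TCP and whose axes are the flange's). Camera axes: x right, y up, looking along -z (the intrinsics and any distortion apply to the point x, -y, -z); pixel columns grow to the right and rows downward; lengths in m; the calibration is good to about 2 mm. A picture is of the moment at which its call begins: read the wrist's pose just before it. camera_params takes no time and is no camera call.
- bot.finish_job(): hands the job in, once; it reports no verdict.
The state is a dict: "time": time; "q": joint angles; "joint_vel": joint speeds; "joint_torque": joint torques, N m; "tool_pos": TCP position; "tcp_rot": TCP orientation; "wrist_force": force on the tool from outside, world axes, zero at the start; "torque": the same for the moment, N m; "width": opening from 0.0 (shut) to 1.0 (fully open).
Only numpy, scipy, OpenCV 4.12 (cv2) and the standard library are available. Lean on these libraries where they do the work, as an engineer would, in place of code of your own. Each camera call takes 0.05 s, during which the arm holds its last target.

### The job

The old sticker glue on this laptop's lid is about to be wiped off with solvent. First lower the laptop's lid gently until it is fully shut, so that nothing can drip on the keys; then take the red safety cap off the solvent bottle that leans in the stand (press it firmly down along the bottle, keep it pressed while you turn it anticlockwise out of its catch, then lift it off) and set it down flat, open side down, inside the steel tray, without dropping it. Leave the other things on the bench where they are.

Things in the scene. Friction and masses are not known exactly. Their poses are not given: they have to be found in the camera images.
- laptop: Grey 11-inch laptop standing open, its keyboard side towards the robot (local -x is the user's front edge, +x the hinge side); it stands fast and does not slide. Base 190 mm deep (x) x 280 mm wide (y), its top 17 mm above the bench. Origin on the bench under the centre of the base.
- lid (a joint): Laptop lid angle in rad: 0 = fully shut, about 1.6 = upright, up to 2.2 = leaning back, away from the front edge. It starts between 1.55 and 1.95. The hinge is stiff by friction (about 0.45 N m): the lid stays where it is left and needs 3 to 6 N near its free edge to move; even when nearly shut it must be pushed home.
- lid_hinge (a point): Middle of the lid's hinge axis, 20.5 mm above the bench and 93.5 mm behind the laptop's origin. Its axes are the lid's: y along the hinge, -x from the hinge to the free edge, z out of the lid's outer face (up when shut, away from the keyboard side when open).
- lid_edge (a point): Middle of the lid's free edge on its outer face: 188 mm from the hinge axis along lid -x and 5 mm along lid z. The lid is a flat panel 186 mm x 280 mm wide (along y) x 7 mm thick. Same axes as lid_hinge.
- bottle: White plastic solvent bottle, 84 mm across, strapped in a fixed grey tilt stand (base plate 185 x 110 mm). Origin at the centre of its bottom, 34 mm above the bench; z runs up the bottle and leans 30 degrees from vertical, its top towards the robot (stand yaw within 0.3 rad). The shoulder ends 142 mm up, then a neck 36 mm across with two lugs goes up to 182 mm.
- cap: Red ribbed safety cap, 56 mm across, 32 mm high, about 40 g; origin at the centre of its open underside, z up through its top. It starts locked on the bottle, its axes parallel to the bottle's. Unpressed it neither turns nor lifts: pressed about 6 mm down the axis it clears its catch; while pressed it must be turned anticlockwise (seen from above) by 55 degrees or more; then it lifts off.
- cap_top (a point): Centre of the cap's top face, 32 mm above the cap's origin, marked by a white turn arrow; z points out of the top along the bottle's axis.
- cap_seat (a point): Point on the bottle's axis, 164 mm up, where the locked cap's origin sits; bottle's axes. A spring pushes the cap up with 8 N, 14 N when pressed 8 mm. Press 7 to 8 mm (hard stop at 10 mm). Turns of 60 to 110 degrees leave it free to lift; it cannot turn clockwise. Freed, the spring raises it 4 mm; lifted 25 mm along the axis it is off the neck.
- tray: Shallow rectangular steel tray, 150 mm (x) x 130 mm (y), walls 3 mm thick and 16 mm high, floor 3 mm thick; it stands fast. Origin under its centre on the bench.
- swab_jar: Amber jar full of swabs, 66 mm across, 80 mm high (swabs to 140 mm), loose; origin under its centre. A bystander.
- spray: Clear pump-spray bottle, 52 mm across, 154 mm high, loose; origin under its centre. A bystander.
- flux_tin: Brass-coloured round tin, 64 mm across, 45 mm high, loose; origin under its centre. A bystander.
- battery: Black laptop battery bar, 200 x 46 x 18 mm, loose, long side along its y axis; origin under its centre. A bystander.
- screwdriver: Blue-handled screwdriver, 170 mm long, 26 mm thick, lying along its x axis; origin under its middle. A bystander.
- tape: Roll of amber tape lying flat, 90 mm across, 19 mm high; origin under its centre. A bystander.
- esd_brush: Black-handled brush, 160 mm long, about 20 mm thick, lying along its x axis; origin under its middle. A bystander.
There are look-alikes about, which are no part of the job. Of the things that look like the tray, the largest one is meant.

How it is judged:
On the way, in this order (a step that is already met when the one before it is completed fails the run):
1. the laptop's lid is lowered fully shut (value of joint lid below 0.03 rad), for 0.2 s.
2. the cap is pressed down and, while pressed, turned out of its catch (z of cap in the frame of bottle below 0.162 m and angle between the x axis of cap and the x axis of bottle, either way round above 0.45 rad), for 0.05 s.
3. the cap is lifted off the bottle's neck (z of cap in the frame of bottle above 0.19 m), for 0.05 s.
At the end, for the whole second after the job is handed in: The laptop's lid is fully shut (joint under 0.03 rad) and the cap lies still and flat, open side down (within 0.1 rad), on the floor of the steel tray, inside its walls (underside under 8 mm above the bench, centre within 50 x 40 mm of the tray's centre) (value of joint lid below 0.03 rad and x of cap in the frame of tray between -0.05 and 0.05 m and y of cap in the frame of tray between -0.04 and 0.04 m and z of cap in the frame of tray below 0.008 m and angle between cap's own z axis and vertical below 0.1 rad and linear speed of cap below 0.02 m/s); the robot touches nothing.
It fails at once if the lid is slammed (closing faster than 2.5 rad/s) (velocity of joint lid below -2.5 rad/s).
It fails at once if the cap is dropped or flung: it touches nothing while more than 25 mm above the bench (contact force between cap and anything else below 0.005 N and height (world z) of cap above 0.025 m).
It fails at once if a bystander is moved by more than 40 mm (distance of any of swab_jar, spray, flux_tin, battery, screwdriver, tape, esd_brush from where it was at the start of the episode above 0.04 m).
It also fails if it takes over 64 s, if anything falls off the work surface, if the arm or the gripper's body presses on something with over 40 N, if the wrist force passes 120 N, or if a joint passes its speed limit or range.

## Working session

There is one attempt and no reset: what is moved stays moved. The work goes in short steps, Python scripts to look and compute and a tool call to move; the robot and the scene stay as the last step left them, time stands still between calls to the robot, and variables do not carry over. Pictures are saved under pics/ and viewed, and the job is handed in when it is done.

Besides the shell and the picture viewer there is one more tool, called after "Request:" by a JSON object that holds its "fn" and its "kwargs". arm_command: Moves the arm, as the interface text tells. Its arguments: {"type":"object","properties":{"targets":{"type":"string"},"newtons":{"type":"number"}},"required":["targets"]}

```bash
ls; mkdir -p pics
cat > h.py <<'E'
import numpy as np, cv2
from scipy.spatial.transform import Rotation as R
from workcell import bot
def grab(n,tag):
    s=bot.read_state(); p=bot.camera_params(n); im,d=bot.read_camera(n)
    np.savez(f'pics/{tag}.npz',im=im,d=d,pos=s['tool_pos'],rot=s['tcp_rot']); cv2.imwrite(f'pics/{tag}.png',im); return im,d,p,s
E
python3 - <<'E'
from h import *
print(bot.read_state())
for n in('scene','top','wrist'):
    print(n,bot.camera_params(n))
grab('scene','s0');grab('top','t0')
E
```

```text
pics
{'time': 0.0, 'q': array([-1.19491322e+00,  2.64778811e-01,  1.60536539e+00, -1.39591239e-06,
        1.27371040e+00, -3.69383586e-02]), 'joint_vel': array([-0.00108376, -0.0003057 , -0.00071421, -0.00095373,  0.00054212,
        0.0005272 ]), 'joint_torque': array([ 7.03410133e-04, -5.15108442e+01, -3.67311180e+01,  9.79709966e-05,
        1.29001550e-02, -4.52399206e-06]), 'tool_pos': array([ 0.27051263, -0.61762615,  0.2299494 ]), 'tcp_rot': array([-3.07272336e+00, -6.43407327e-01,  6.00905411e-04]), 'wrist_force': array([-0.23122796,  0.37717693,  0.97568344]), 'torque': array([ 0.02159996,  0.06414532, -0.03717939]), 'width': 0.9991189259179029}
scene {'fov_y': 51.22093049727505, 'cx': 318.0379749306482, 'cy': 242.06576127691216, 'xyz': array([1.50596738, 0.17574013, 1.1954622 ]), 'rotation': array([0.55066169, 0.65995291, 1.69376925])}
top {'fov_y': 47.756066542680784, 'cx': 313.78941318974654, 'cy': 241.9160564955486, 'xyz': array([ 0.47519117, -0.01617891,  1.47553715]), 'rotation': array([ 0.05784505, -0.05656762, -1.58735204])}
wrist {'fov_y': 64.51930354789695, 'cx': 315.43117040218755, 'cy': 242.71883028537133, 'T_tool_cam': array([[-7.46720026e-04,  9.55330557e-01,  2.95538440e-01,
         7.46728625e-02],
       [ 9.99999721e-01,  7.06815295e-04,  2.41855399e-04,
        -3.06717564e-04],
       [ 2.21607633e-05,  2.95538538e-01, -9.55330818e-01,
        -1.43072568e-01],
       [ 0.00000000e+00,  0.00000000e+00,  0.00000000e+00,
         1.00000000e+00]])}
```

View pics/t0.png

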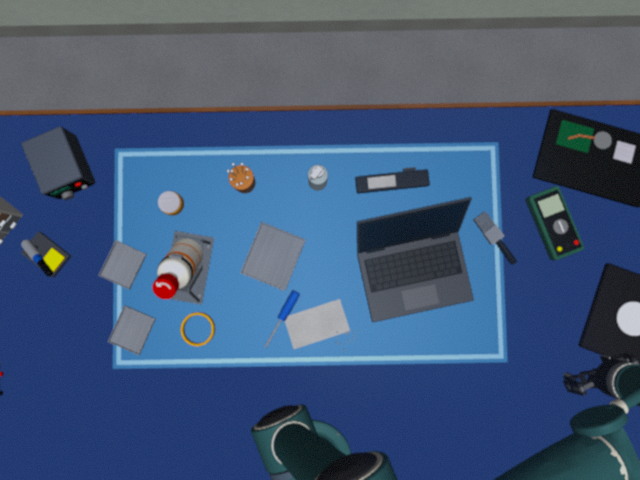

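View pics/s0.png

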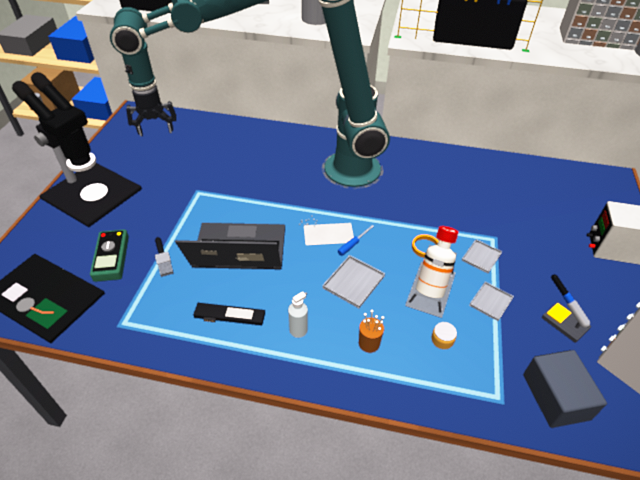

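The top view shows the laptop at (415,262), with the lid edge running (358,222)-(469,200). The cap is at (165,286) and the bottle at (180,262). There are three tray-like things: the large one at (273,256), and small ones at (121,263) and (131,330). The largest, at (273,256), is the one meant. Next I measure with depth from both cameras.

```bash
cat >> h.py <<'E'
def cam(n,pos=None,rot=None):
    p=bot.camera_params(n)
    f=240/np.tan(np.radians(p['fov_y'])/2)
    if n=='wrist':
        T=np.eye(4);T[:3,:3]=R.from_rotvec(rot).as_matrix();T[:3,3]=pos;T=T@p['T_tool_cam']
    else:
        T=np.eye(4);T[:3,:3]=R.from_rotvec(p['rotation']).as_matrix();T[:3,3]=p['xyz']
    return f,p['cx'],p['cy'],T
def cloud(n,tag):
    z=np.load(f'pics/{tag}.npz');f,cx,cy,T=cam(n,z['pos'],z['rot']);d=z['d']
    v,u=np.mgrid[0:480,0:640]
    P=np.stack([(u-cx)/f*d,-(v-cy)/f*d,-d],-1)
    W=P@T[:3,:3].T+T[:3,3]; W[d<=0]=np.nan
    return W,z['im']
def proj(n,tag,X):
    z=np.load(f'pics/{tag}.npz');f,cx,cy,T=cam(n,z['pos'],z['rot'])
    c=(np.asarray(X)-T[:3,3])@T[:3,:3]
    return np.stack([cx+f*c[...,0]/-c[...,2],cy-f*c[...,1]/-c[...,2]],-1)
E
python3 - <<'E'
from h import *
np.set_printoptions(precision=4,suppress=True)
for n,t in(('top','t0'),('scene','s0')):
    W,im=cloud(n,t)
    hsv=cv2.cvtColor(im,cv2.COLOR_BGR2HSV)
    red=((hsv[...,0]<6)|(hsv[...,0]>174))&(hsv[...,1]>170)&(hsv[...,2]>110)
    m=red&(W[...,2]>.1)&(W[...,2]<.3)&(abs(W[...,1])<.6)
    P=W[m];print(n,m.sum(),np.nanmin(P,0),np.nanmax(P,0),np.nanmean(P,0))
    # lid
    m=(W[...,2]>.04)&(W[...,2]<.25)&(W[...,0]>.3)&(W[...,0]<.75)&(W[...,1]<-.05)&(W[...,1]>-.45)
    P=W[m];print('lid',len(P),np.nanmin(P,0),np.nanmax(P,0)); 
    c=P.mean(0);u,s,vt=np.linalg.svd(P-c,full_matrices=False);print(c,vt[2],s)
W,im=cloud('top','t0')
for u,v in[(273,256),(250,280),(165,286),(180,262),(190,290),(415,300),(390,265),(380,320),(220,320)]:print(u,v,W[v,u])
for t,b in(('t0',(90,200,330,370)),('t0',(330,180,530,340)),('s0',(380,200,540,330))):
    im=cv2.imread(f'pics/{t}.png');c=im[b[1]:b[3],b[0]:b[2]];cv2.imwrite(f'pics/c_{t}_{b[0]}.png',cv2.resize(c,None,fx=3.3,fy=3.3,interpolation=cv2.INTER_CUBIC))
E
```

```text
top 302 [0.4422 0.3109 0.1889] [0.496  0.3637 0.2202] [0.4651 0.3352 0.2037]
lid 3313 [ 0.5559 -0.4022  0.0401] [ 0.7498 -0.0501  0.2035]
[ 0.6148 -0.2582  0.1302] [-0.9175 -0.1646  0.362 ] [4.6698 2.936  0.5688]
scene 241 [0.436  0.3081 0.1837] [0.5036 0.3607 0.2189] [0.483  0.3329 0.2018]
lid 2222 [ 0.563  -0.4008  0.04  ] [ 0.7476 -0.0512  0.2012]
[ 0.6207 -0.258   0.1281] [-0.9215 -0.1786  0.3449] [3.8074 2.3911 0.2408]
273 256 [0.5459 0.0956 0.0035]
250 280 [0.4819 0.1586 0.004 ]
165 286 [0.4705 0.3322 0.2095]
180 262 [0.5279 0.3108 0.1551]
190 290 [0.4588 0.301  0.092 ]
415 300 [ 0.421  -0.2834  0.0202]
390 265 [ 0.5156 -0.2197  0.0169]
380 320 [ 0.3679 -0.1914 -0.0032]
220 320 [ 0.3754  0.2414 -0.0018]
```

```bash
ls pics
```

```text
c_s0_380.png
c_t0_330.png
c_t0_90.png
s0.npz
s0.png
t0.npz
t0.png
```

View pics/c_t0_90.png

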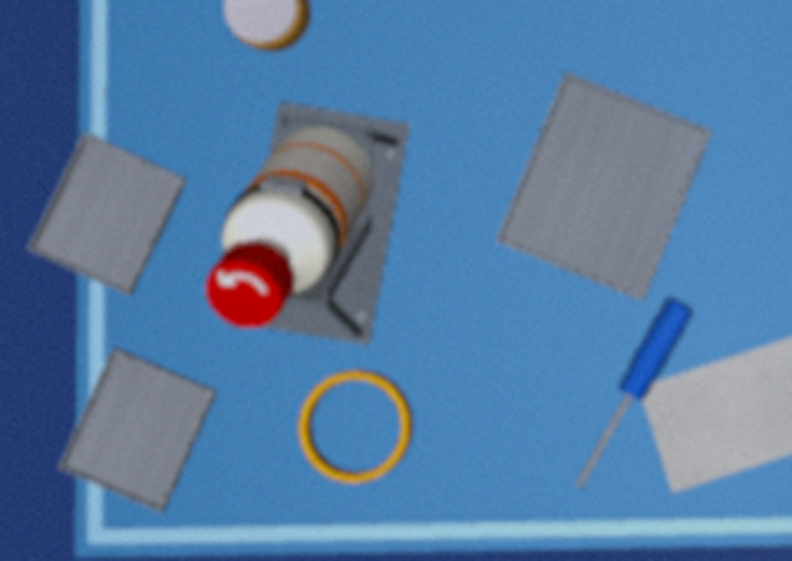

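View pics/c_t0_330.png

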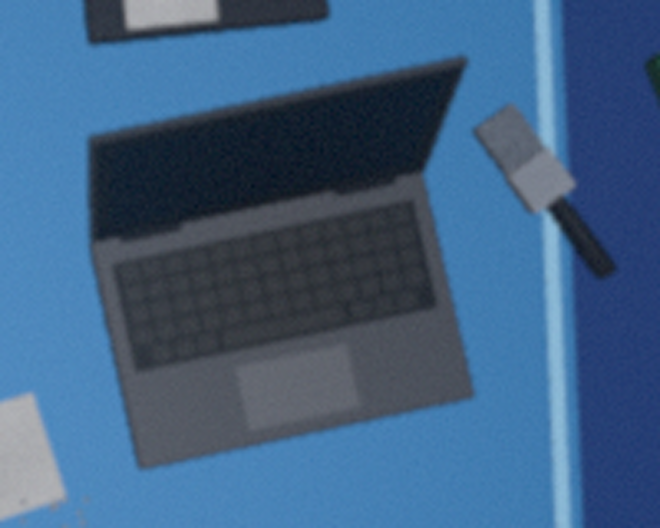

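View pics/c_s0_380.png

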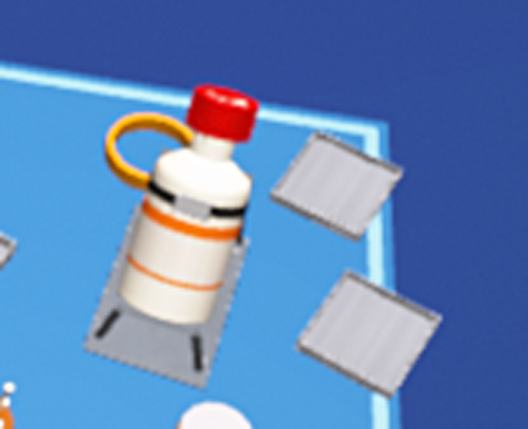

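Run:
```python
from h import *
np.set_printoptions(precision=4,suppress=True)
# tray: floor+walls mask points: grey pixels low saturation
for n,t,box in(('top','t0',(235,215,310,295)),('scene','s0',(318,250,390,312))):
    W,im=cloud(n,t);hsv=cv2.cvtColor(im,cv2.COLOR_BGR2HSV)
    m=np.zeros((480,640),bool);m[box[1]:box[3],box[0]:box[2]]=True
    m&=(hsv[...,1]<90)&(W[...,2]<.05)
    P=W[m];r=cv2.minAreaRect((P[:,:2]*1000).astype(np.float32));print('tray',n,r,np.median(P[:,2]),np.percentile(P[:,2],[1,99]))
# lid fit with plane, RANSAC-ish tight
for n,t in(('top','t0'),('scene','s0')):
    W,im=cloud(n,t)
    m=(W[...,2]>.035)&(W[...,2]<.25)&(W[...,0]>.5)&(W[...,0]<.72)&(W[...,1]<-.09)&(W[...,1]>-.45)
    P=W[m]
    for k in range(6):
        c=P.mean(0);vt=np.linalg.svd(P-c,full_matrices=False)[2];e=abs((P-c)@vt[2]);P=P[e<max(.003,np.percentile(e,90))]
    print(n,len(P),c,vt[2],'angle from z',np.degrees(np.arcsin(abs(vt[2][2]))))
    for z0 in(.05,.1,.15,.18):
        s=P[abs(P[:,2]-z0)<.006];print(z0,len(s),np.round(s[:,1].min(),3),np.round(s[:,1].max(),3))
    Q=P[P[:,2]>P[:,2].max()-.012];i=Q[:,1].argmin();j=Q[:,1].argmax();print('top edge',Q[i],Q[j],P[:,2].max())
# base rect
W,im=cloud('top','t0')
m=np.zeros((480,640),bool);m[240:325,350:480]=True
hsv=cv2.cvtColor(im,cv2.COLOR_BGR2HSV);m&=(W[...,2]>.010)&(W[...,2]<.03)&(hsv[...,1]<120)
P=W[m];r=cv2.minAreaRect((P[:,:2]*1000).astype(np.float32));print('base',r,cv2.boxPoints(r),np.median(P[:,2]))
```

```text
tray top ((545.7789916992188, 96.43724060058594), (129.52597045898438, 149.31837463378906), 67.27764129638672) 0.0031105316104023117 [-0.0047  0.0192]
tray scene ((544.9086303710938, 108.44579315185547), (174.14105224609375, 170.52186584472656), 67.69187927246094) 0.0029803996205561845 [-0.0039  0.0177]
top 3166 [ 0.6121 -0.2597  0.1245] [-0.9185 -0.1808  0.3516] angle from z 20.583979815931198
0.05 179 -0.402 -0.129
0.1 213 -0.398 -0.126
0.15 244 -0.395 -0.122
0.18 264 -0.392 -0.118
top edge [ 0.6647 -0.3903  0.1927] [ 0.6136 -0.119   0.1987] 0.20349144028136656
scene 2134 [ 0.619 -0.259  0.123] [ 0.9194  0.1821 -0.3487] angle from z 20.405747429207462
0.05 132 -0.398 -0.129
0.1 144 -0.395 -0.125
0.15 174 -0.392 -0.122
0.18 169 -0.389 -0.118
top edge [ 0.6705 -0.3917  0.1927] [ 0.6157 -0.1183  0.1928] 0.20120457621137677
base ((485.56707763671875, -285.7253723144531), (191.623046875, 280.176025390625), 10.995460510253906) [[ 364.7953 -166.4833]
 [ 418.2336 -441.516 ]
 [ 606.3389 -404.9675]
 [ 552.9005 -129.9348]] 0.01712639269929439
```

```bash
cat >> h.py <<'E'
def shift(pos,xdir=None,zdir=(0,0,-1)):
    """tool-axis shift (mm) and turn (deg) to reach pos with tool z along zdir, tool x near xdir"""
    s=bot.read_state();R0=R.from_rotvec(s['tcp_rot'])
    d=R0.inv().apply(np.asarray(pos)-s['tool_pos'])*1000
    z=np.array(zdir,float);z/=np.linalg.norm(z);x=np.array(xdir,float);x-=x@z*z;x/=np.linalg.norm(x)
    R1=R.from_matrix(np.stack([x,np.cross(z,x),z],1))
    return np.round(d,1),np.round((R0.inv()*R1).as_rotvec(degrees=True),2)
LX=np.array([.9816,.1908,0]);HG=np.array([.5774,-.2679,.0205])
E
python3 - <<'E'
from h import *
for p in([.2705,-.6176,.32],[.695,-.245,.32],[.695,-.245,.165]): print(shift(p,LX))
W,im=cloud('top','t0')
for u,v in((360,180),(428,178),(490,225),(318,176)):print(W[v,u])
E
```

```text
(array([ -0. ,  -0.3, -89.9]), array([-1.200e-01,  1.000e-02,  1.265e+01]))
(array([ 538.3, -171.3,  -89.5]), array([-1.200e-01,  1.000e-02,  1.265e+01]))
(array([ 538.3, -171. ,   65.5]), array([-1.200e-01,  1.000e-02,  1.265e+01]))
[ 0.74687419 -0.14395695  0.02302087]
[ 0.74950918 -0.32866771  0.02095812]
[ 0.61854145 -0.49152355  0.02090711]
[ 0.73731737 -0.02929059  0.13789387]
```

Request:
{"fn": "arm_command", "kwargs": {"targets": "0 0 -40 0 0 0 0; 0 0 -90 0 0 4 0; 40 -12 -95 0 0 8 0; 80 -25 -95 0 0 12 0; 120 -38 -95 0 0 12.6 0; 160 -51 -95 0 0 12.6 0; 199 -63 -95 0 0 12.6 0; 238 -76 -95 0 0 12.6 0; 277 -88 -95 0 0 12.6 0; 316 -100 -95 0 0 12.6 0"}}

```text
time: 0.93
tool_pos: [0.521, -0.3982, 0.3258]
tcp_rot: [-3.126, -0.302, 0.001]
wrist_force: [-0.3, -0.2, 0.2]
width: 0.0
```

Run:
```python
from h import *
print(bot.read_state()['q'])
for p in([.695,-.245,.32],[.695,-.245,.165]): print(shift(p,LX))
```

```text
[-6.90541227e-01  1.87187733e-01  1.52539790e+00 -7.30641592e-05
  1.42984638e+00  6.87483905e-01]
(array([ 200.1, -117.1,    5.7]), array([-0.03,  0.03,  0.05]))
(array([ 200.2, -117. ,  160.7]), array([-0.03,  0.03,  0.05]))
```

Request:
{"fn": "arm_command", "kwargs": {"targets": "35 -20 0 0 0 0 0; 70 -40 0 0 0 0 0; 105 -60 0 0 0 0 0; 140 -80 0 0 0 0 0; 172 -100 0 0 0 0 0; 200 -117 0 0 0 0 0; 200 -117 40 0 0 0 0; 200 -117 80 0 0 0 0; 200 -117 120 0 0 0 0; 200 -117 160 0 0 0 0"}}

```text
time: 1.77
tool_pos: [0.6938, -0.2461, 0.1642]
tcp_rot: [-3.127, -0.304, 0.0]
wrist_force: [0.6, -0.9, -0.5]
width: 0.001
```

Run:
```python
from h import *
s=bot.read_state();print(s['tool_pos'],s['q'])
print(((s['tool_pos']-HG)@LX), (s['tool_pos']-HG)@np.array([-.1908,.9816,0]))
# path: finger tip (contact radius .175, offset 0.03 -> pushes)
for th in np.radians([100,90,80,70,60,50,40,30,20,10,3,0]):
    for off in (.005+.012,):
        r=.165
        x=-r*np.cos(th)+off*np.sin(th); z=r*np.sin(th)+off*np.cos(th)
        print(int(np.degrees(th)+.5),np.round([x*1000,(.0205+z)*1000],0))
grab('scene','s1')
```

```text
[ 0.69384259 -0.2460613   0.1641853 ] [-3.74587169e-01  4.20419415e-01  1.52279896e+00 -9.31740447e-05
  1.19861771e+00  1.00235141e+00]
0.1184668677789252 -0.0007803773858368127
100 [ 45. 180.]
90 [ 17. 186.]
80 [-12. 186.]
70 [-40. 181.]
60 [-68. 172.]
50 [-93. 158.]
40 [-115.  140.]
30 [-134.  118.]
20 [-149.   93.]
10 [-160.   66.]
3 [-164.   46.]
0 [-165.   38.]
```

View pics/s1.png

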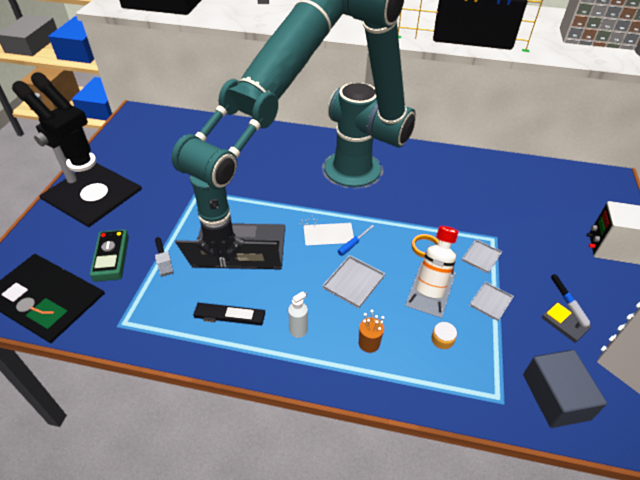

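Request:
{"fn": "arm_command", "kwargs": {"targets": "-18 0 -2 0 0 0 0; -33 0 -6 0 0 0 0; -48 0 -8 0 0 0 0; -60 0 -11 0 0 0 0; -73 0 -13 0 0 0 0; -87 0 -17 0 0 0 0; -101 0 -19 0 0 0 0; -115 0 -21 0 0 0 0; -130 0 -20 0 0 0 0; -144 0 -18 0 0 0 0"}}

```text
time: 2.65
tool_pos: [0.5514, -0.275, 0.1848]
tcp_rot: [3.126, 0.302, 0.001]
wrist_force: [3.4, 0.4, -1.8]
width: -0.001
```

Run:
```python
from h import *
s=bot.read_state();p=s['tool_pos']
print(((p-HG)@LX), (p-HG)@np.array([-.1908,.9816,0]),p[2])
for th in np.radians([80,75,70,60,50,40,30,20,10,3,0]):
        off=.005+.012*np.degrees(th)/80;r=.165
        print(int(np.degrees(th)+.5),np.round([(-r*np.cos(th)+off*np.sin(th))*1000,20.5+(r*np.sin(th)+off*np.cos(th))*1000],0))
grab('scene','s2')
```

```text
-0.02691804927938418 -0.001966398737939296 0.184796953382874
80 [-12. 186.]
75 [-27. 184.]
70 [-42. 181.]
60 [-70. 170.]
50 [-96. 155.]
40 [-119.  135.]
30 [-138.  111.]
20 [-152.   84.]
10 [-161.   56.]
3 [-164.   35.]
0 [-165.   26.]
```

View pics/s2.png

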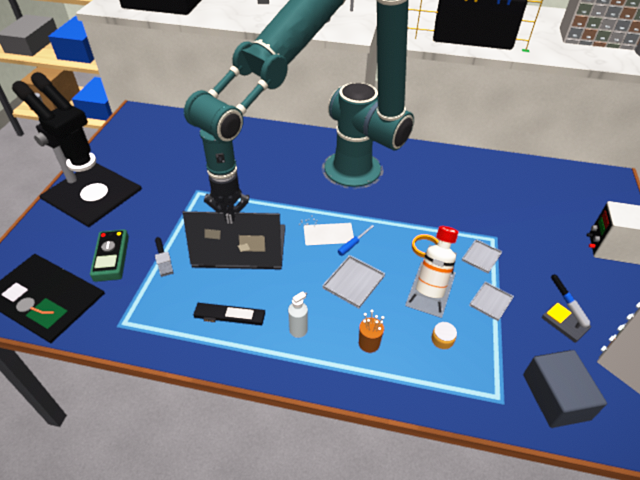

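Request:
{"fn": "arm_command", "kwargs": {"targets": "-16 0 1 0 0 0 0; -30 0 6 0 0 0 0; -44 0 12 0 0 0 0; -57 0 19 0 0 0 0; -70 0 27 0 0 0 0; -82 0 37 0 0 0 0; -93 0 47 0 0 0 0; -103 0 59 0 0 0 0; -112 0 71 0 0 0 0; -119 0 84 0 0 0 0"}}

```text
time: 3.53
tool_pos: [0.4348, -0.2979, 0.1003]
tcp_rot: [3.126, 0.302, -0.0]
wrist_force: [-0.1, 0.1, 2.0]
width: -0.001
```

Run:
```python
from h import *
s=bot.read_state();p=s['tool_pos']
print(((p-HG)@LX), (p-HG)@np.array([-.1908,.9816,0]),p[2])
grab('scene','s3')
```

```text
-0.14572699729159377 -0.002271678241424435 0.10034193260542279
```

View pics/s3.png

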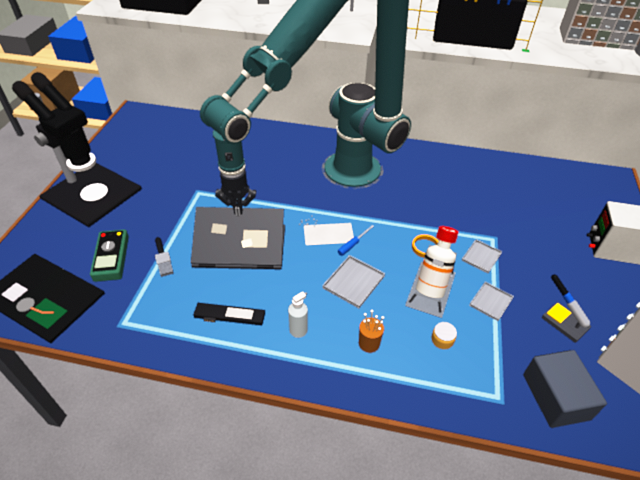

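Request:
{"fn": "arm_command", "kwargs": {"targets": "-7 0 14 0 0 0 0; -12 0 28 0 0 0 0; -16 0 42 0 0 0 0; -18 0 54 0 0 0 0; -19 0 63 0 0 0 0; -20 0 68 0 0 0 0; -20 0 71 0 0 0 0; -20 0 73 0 0 0 0; -20 0 73 0 0 0 0"}}

```text
time: 4.33
tool_pos: [0.4162, -0.3009, 0.0271]
tcp_rot: [-3.127, -0.303, 0.001]
wrist_force: [-0.0, -0.1, 0.1]
width: 0.002
```

Run:
```python
from h import *
s=bot.read_state();print(s['tool_pos'],s['wrist_force'])
```

```text
[ 0.41617874 -0.3009111   0.02707529] [-0.04147551 -0.07861502  0.07674778]
```

Request:
{"fn": "arm_command", "kwargs": {"targets": "0 0 1 0 0 0 0; 0 0 2 0 0 0 0; 0 0 2 0 0 0 0"}}

```text
time: 4.58
tool_pos: [0.4166, -0.3013, 0.0256]
tcp_rot: [3.126, 0.303, 0.001]
wrist_force: [-0.5, 0.1, 0.3]
width: -0.001
```

Request:
{"fn": "arm_command", "kwargs": {"targets": "0 0 1 0 0 0 0; 0 0 2 0 0 0 0; 0 0 2 0 0 0 0"}}

```text
time: 4.83
tool_pos: [0.4166, -0.3013, 0.0254]
tcp_rot: [3.127, 0.303, 0.0]
wrist_force: [-4.3, 3.8, 14.7]
width: 0.003
```

Request:
{"fn": "arm_command", "kwargs": {"targets": "0 0 0.5 0 0 0 0; 0 0 0.5 0 0 0 0; 0 0 0.5 0 0 0 0"}}

```text
time: 5.08
tool_pos: [0.4167, -0.3013, 0.0254]
tcp_rot: [3.127, 0.303, 0.0]
wrist_force: [-5.0, 4.6, 18.6]
width: -0.002
```

Request:
{"fn": "arm_command", "kwargs": {"targets": "0 0 -15 0 0 0 0; 0 0 -50 0 0 0 0; 0 0 -90 0 0 0 0; 0 0 -130 0 0 0 0.5; 0 0 -170 0 0 0 1"}}

```text
time: 5.5
tool_pos: [0.4157, -0.3007, 0.1945]
tcp_rot: [-3.127, -0.303, 0.0]
wrist_force: [0.7, -0.3, -0.1]
width: 0.271
```

Run:
```python
from h import *
np.set_printoptions(precision=4,suppress=True)
grab('scene','s4')
W,im=cloud('scene','s4')
yv=np.array([-.1908,.9816,0]);D=W-HG
a=D@LX;b=D@yv
for lo in range(-185,0,30):
    m=(a>lo/1000)&(a<(lo+30)/1000)&(b<-.06)&(b>-.12)
    print(lo,m.sum(),np.nanmedian(W[...,2][m]))
cv2.imwrite('pics/s4c.png',cv2.resize(im[180:290,160:310],None,fx=5,fy=5,interpolation=cv2.INTER_CUBIC))
```

```text
-185 175 0.02577689352186807
-155 123 0.024743588143956163
-125 127 0.02444266047917143
-95 127 0.024422967909484727
-65 134 0.024932779200735777
-35 148 0.025067407295299327
-5 244 0.0031945797389413277
```

View pics/s4c.png

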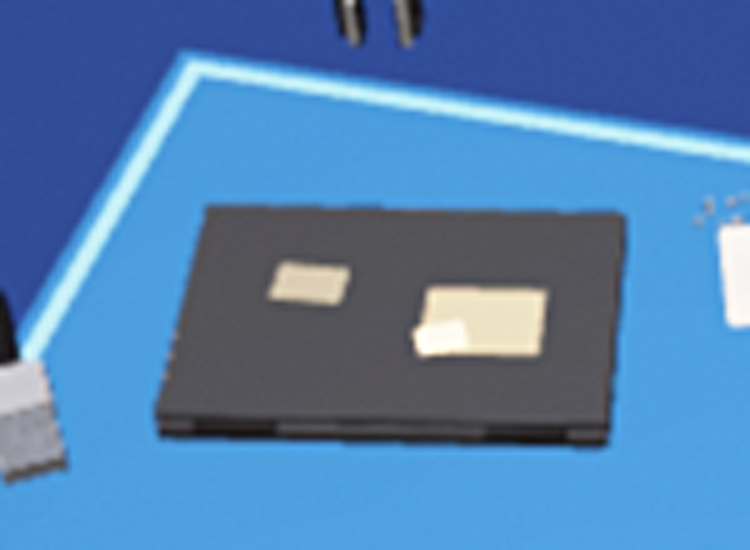

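```bash
cat >> h.py <<'E'
def capfit(n,tag,yaw=None):
    W,im=cloud(n,tag);hsv=cv2.cvtColor(im,cv2.COLOR_BGR2HSV)
    red=((hsv[...,0]<8)|(hsv[...,0]>172))&(hsv[...,1]>130)&(hsv[...,2]>80)
    m=red&(W[...,2]>.1)&(W[...,2]<.3)&(abs(W[...,1]-.33)<.1)&(abs(W[...,0]-.47)<.1)
    m=cv2.morphologyEx(m.astype(np.uint8),cv2.MORPH_CLOSE,np.ones((7,7)))>0
    return W[m],m,im
E
python3 - <<'E'
from h import *
from scipy.optimize import least_squares
np.set_printoptions(precision=4,suppress=True)
# stand base plate yaw via low grey pts
W,im=cloud('top','t0')
hsv=cv2.cvtColor(im,cv2.COLOR_BGR2HSV)
m=np.zeros((480,640),bool);m[225:306,150:218]=True
m&=(W[...,2]<.02)&(hsv[...,1]<110)&(W[...,2]>-.02)
P=W[m];r=cv2.minAreaRect((P[:,:2]*1000).astype(np.float32));print('stand',r)
yaw=np.radians(-10)
for yd in(-13,-10,-7):
  yaw=np.radians(yd);ax=np.array([-.5*np.cos(yaw),-.5*np.sin(yaw),.866])
  for n,t in(('top','t0'),('scene','s0')):
    P,m,_=capfit(n,t)
    e1=np.cross(ax,[0,0,1]);e1/=np.linalg.norm(e1);e2=np.cross(ax,e1)
    h=P@ax; top=np.percentile(h,97)
    # cylinder radius 28 with top plane: residual = signed distance to capped cylinder
    def res(q):
        c=q[:3];d=P-c;rad=np.hypot(d@e1,d@e2)-.028;hh=d@ax
        return np.where((rad<0)&(hh>-.03), np.where(-hh<-rad,hh,rad), np.where(hh>0,np.hypot(np.maximum(rad,0),hh),rad))
    s=least_squares(res,P.mean(0),loss='soft_l1',f_scale=.002);print(yd,n,len(P),s.x,s.cost*1e6)
E
```

```text
stand ((520.85693359375, 344.86834716796875), (144.0283203125, 189.51950073242188), 79.7422103881836)Traceback (most recent call last):
  File "<stdin>", line 21, in <module>
    return func(*args, **kwargs)
    raise ValueError("Initial guess is outside of provided bounds")
ValueError: Initial guess is outside of provided bounds
```

```bash
cat >> h.py <<'E'
from scipy.optimize import least_squares
def capcyl(P,yd):
    yaw=np.radians(yd);ax=np.array([-.5*np.cos(yaw),-.5*np.sin(yaw),.866])
    P=P[np.isfinite(P).all(1)]
    e1=np.cross(ax,[0,0,1]);e1/=np.linalg.norm(e1);e2=np.cross(ax,e1)
    def res(q):
        d=P-q;rad=np.hypot(d@e1,d@e2)-.028;hh=d@ax
        return np.where((rad<0), np.where(-hh<-rad,hh,rad), np.where(hh>0,np.hypot(np.maximum(rad,0),hh),rad))
    s=least_squares(res,np.array([.467,.333,.204]),loss='soft_l1',f_scale=.002)
    return s.x,s.cost*1e6/len(P)
E
python3 - <<'E'
from h import *
np.set_printoptions(precision=4,suppress=True)
for yd in(-16,-13,-10,-7):
  for n,t in(('top','t0'),('scene','s0')):
    P,m,_=capfit(n,t);print(yd,n,len(P),*capcyl(P,yd))
E
```

```text
-16 top 489 [0.4635 0.3403 0.2036] 1.2527703249274305
-16 scene 273 [0.462  0.3386 0.2029] 1.600309817611778
-13 top 489 [0.4634 0.3399 0.2036] 1.2171917337978693
-13 scene 273 [0.4619 0.3382 0.203 ] 1.562084318795228
-10 top 489 [0.4632 0.3393 0.2036] 1.213585878912972
-10 scene 273 [0.4618 0.3377 0.203 ] 1.547361178971805
-7 top 489 [0.4632 0.3389 0.2036] 1.2377898177335929
-7 scene 273 [0.4618 0.3373 0.203 ] 1.5513571957356507
```

```bash
cat >> h.py <<'E'
YAW=np.radians(-10);AX=np.array([-.5*np.cos(YAW),-.5*np.sin(YAW),.8660]);TOP=np.array([.4625,.3385,.2033])
E
python3 - <<'E'
from h import *
print(bot.read_state()['q'])
print(shift(TOP+.1*AX,[.36,.93,0],-AX))
E
```

```text
[-6.74630993e-01 -2.34391147e-02  1.97505810e+00  2.27987477e-05
  1.17542769e+00  7.03112151e-01]
(array([ 119. , -639.6,  -91.6]), array([-23.4 ,  19.69, -57.8 ]))
```

Request:
{"fn": "arm_command", "kwargs": {"targets": "2 -30 -20 0 0 0 1; 4 -65 -50 0 0 0 1; 8 -105 -70 0 0 -5 1; 14 -145 -85 0 0 -10 1; 20 -185 -92 -2 2 -15 1; 27 -225 -92 -4 3 -20 1; 34 -264 -92 -6 5 -25 1; 42 -303 -92 -8 7 -29 1; 50 -342 -92 -11 9 -33 1; 58 -380 -92 -14 11 -38 1"}}

```text
time: 6.38
tool_pos: [0.4001, 0.0844, 0.2857]
tcp_rot: [2.637, 1.214, 0.316]
wrist_force: [0.2, -0.0, -0.6]
width: 1.0
```

Run:
```python
from h import *
print(bot.read_state()['q'])
print(shift(TOP+.1*AX,[.36,.93,0],-AX))
```

```text
[ 0.30983374 -0.47639305  2.20421123 -0.20851132  1.1772466   1.07496971]
(array([ 209.9, -155.9,  -29.1]), array([-10.73,   7.45, -19.89]))
```

Request:
{"fn": "arm_command", "kwargs": {"targets": "30 -22 -5 -1 1 -3 1; 60 -45 -10 -3 2 -6 1; 90 -67 -14 -5 3 -9 1; 120 -89 -19 -7 4 -12 1; 150 -111 -22 -8 5 -15 1; 180 -134 -25 -9 6 -18 1; 210 -156 -29 -10.7 7.5 -19.9 1; 210 -156 -29 -10.7 7.5 -19.9 1; 210 -156 -29 -10.7 7.5 -19.9 1"}}

```text
time: 7.13
tool_pos: [0.4132, 0.347, 0.2878]
tcp_rot: [2.23, 1.573, 0.507]
wrist_force: [-0.4, -0.9, -0.3]
width: 0.992
```

Run:
```python
from h import *
np.set_printoptions(precision=4,suppress=True)
print(bot.read_state()['q'])
print(shift(TOP+.1*AX,[.36,.93,0],-AX))
grab('wrist','w5')
P,m,im=capfit('wrist','w5');
for yd in(-14,-10,-6):print(len(P),*capcyl(P,yd))
print(proj('wrist','w5',TOP))
```

```text
[ 0.9412 -0.1823  2.0468 -0.5236  1.0947  1.4845]
(array([ 0.3,  1.1, -1.8]), array([-0.38,  0.15,  0.12]))
5096 [0.4602 0.3377 0.2041] 0.3282069277248079
5096 [0.4603 0.337  0.2042] 0.2803022122426566
5096 [0.4603 0.3364 0.2042] 0.3797558094428485
[318.7485 242.385 ]
```

View pics/w5.png

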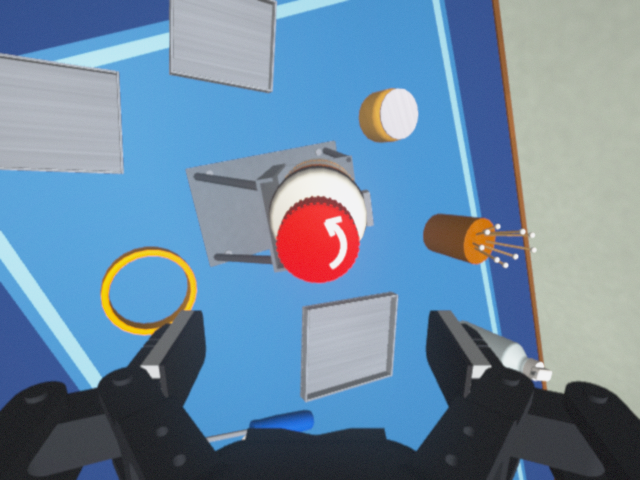

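Run:
```python
from h import *
np.set_printoptions(precision=4,suppress=True)
P,m,im=capfit('wrist','w5')
P=P[np.isfinite(P).all(1)]
c=np.array([.4603,.337,.2042]);d=P-c;h=d@AX;r=np.linalg.norm(d-h[:,None]*AX,axis=1)
Q=P[(abs(h)<.004)&(r<.022)]
q0=Q.mean(0);n=np.linalg.svd(Q-q0,full_matrices=False)[2][2];n*=np.sign(n[2]);print(len(Q),n,'tilt',np.degrees(np.arccos(n[2])),'yaw',np.degrees(np.arctan2(-n[1],-n[0])))
print('plane through c offset',(q0-c)@n)
# free-axis cylinder fit
def res(q):
    ax=np.array([-np.sin(q[3])*np.cos(q[4]),-np.sin(q[3])*np.sin(q[4]),np.cos(q[3])])
    d=P-q[:3];hh=d@ax;rad=np.linalg.norm(d-hh[:,None]*ax,axis=1)-.028
    return np.where(rad<0,np.where(-hh<-rad,hh,rad),np.where(hh>0,np.hypot(np.maximum(rad,0),hh),rad))
s=least_squares(res,[*c,np.radians(30),np.radians(-10)],loss='soft_l1',f_scale=.002,x_scale=[.01,.01,.01,.1,.1]);print(s.x[:3],np.degrees(s.x[3:]))
m2=((m)).astype(np.uint8);cs=cv2.findContours(m2,0,1)[0];print([ (cv2.boundingRect(k)) for k in cs if cv2.contourArea(k)>300])
cv2.imwrite('pics/w5c.png',cv2.resize(im[150:300,240:400],None,fx=4,fy=4))
```

```text
2915 [-0.492   0.0936  0.8655] tilt 30.055009176635213 yaw -10.775865771973512
plane through c offset 5.320389435681217e-05
[0.4603 0.3371 0.2042] [ 29.9306 -10.7029]
[(276, 198, 83, 85)]
```

View pics/w5c.png

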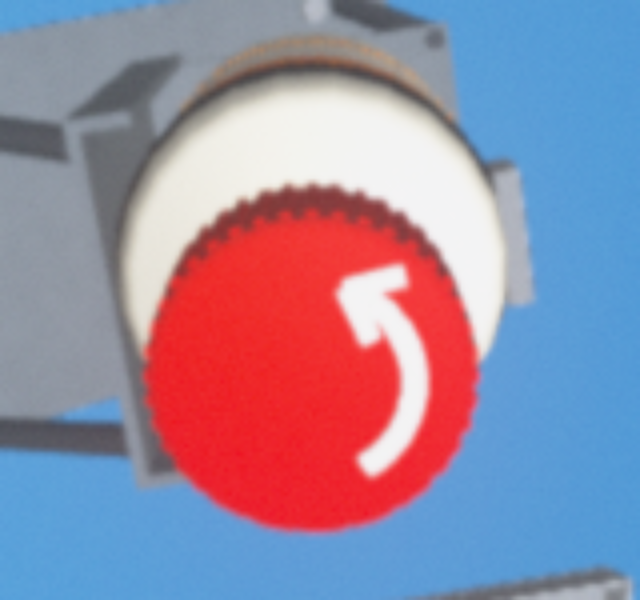

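```bash
cat >> h.py <<'E'
YAW=np.radians(-10.7);AX=np.array([-.5*np.cos(YAW),-.5*np.sin(YAW),.8660]);TOP=np.array([.4608,.3373,.2041])
BX=np.array([np.cos(YAW)*.866,np.sin(YAW)*.866,.5])
E
python3 - <<'E'
from h import *
print(shift(TOP+.02*AX,[.36,.93,0],-AX))
print(shift(TOP-.032*AX,[.36,.93,0],-AX))
E
```

```text
(array([ 0.3,  0.1, 76.7]), array([-0.41, -0.15,  0.01]))
(array([1.000e-01, 5.000e-01, 1.287e+02]), array([-0.41, -0.15,  0.01]))
```

Request:
{"fn": "arm_command", "kwargs": {"targets": "0 0 35 -0.4 -0.1 0 1; 0 0 70 -0.4 -0.1 0 1; 0 0 90 -0.4 -0.1 0 1; 0 0.3 105 -0.4 -0.1 0 1; 0 0.4 118 -0.4 -0.1 0 1; 0 0.5 128.7 -0.4 -0.1 0 1; 0 0.5 128.7 -0.4 -0.1 0 1", "newtons": 60}}

```text
time: 7.77
tool_pos: [0.4773, 0.3313, 0.1751]
tcp_rot: [2.229, 1.561, 0.506]
wrist_force: [-0.1, -0.2, -0.9]
width: 0.998
```

Run:
```python
from h import *
print(shift(TOP-.032*AX,[.36,.93,0],-AX))
grab('wrist','w6')
```

```text
(array([ 2.8, -0.9, -1.8]), array([-0.04,  0.14, -0.17]))
```

View pics/w6.png

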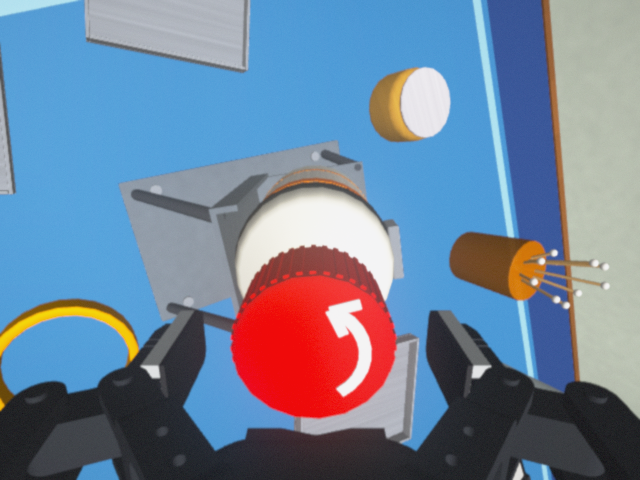

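Request:
{"fn": "arm_command", "kwargs": {"targets": "2 -0.5 -1 0 0 0 1; 2 -0.5 -1 0 0 0 1; 2 -0.5 -1 0 0 0 1"}}

```text
time: 8.07
tool_pos: [0.4773, 0.337, 0.1794]
tcp_rot: [2.227, 1.564, 0.515]
wrist_force: [-0.3, -0.0, 0.4]
width: 1.003
```

Run:
```python
from h import *
print(shift(TOP-.032*AX,[.36,.93,0],-AX))
```

```text
(array([-3. , -1.3,  2.5]), array([ 0.09, -0.23, -0.13]))
```

Request:
{"fn": "arm_command", "kwargs": {"targets": "0 0 0 0 0 0 1; 0 0 0 0 0 0 1"}}

```text
time: 8.23
tool_pos: [0.477, 0.3367, 0.1787]
tcp_rot: [2.227, 1.564, 0.513]
wrist_force: [0.4, -0.5, 0.4]
width: 1.002
```

Run:
```python
from h import *
for i in range(4):
  print(shift(TOP-.032*AX,[.36,.93,0],-AX)); bot.read_camera('wrist')
```

```text
(array([-2.6, -0.7,  2. ]), array([ 0.06, -0.17, -0.09]))
(array([-2.5, -0.6,  1.8]), array([ 0.05, -0.16, -0.09]))
(array([-2.4, -0.6,  1.7]), array([ 0.04, -0.14, -0.08]))
(array([-2.3, -0.5,  1.5]), array([ 0.04, -0.13, -0.08]))
```

Request:
{"fn": "arm_command", "kwargs": {"targets": "-2 -0.2 1 0 0 0 1; -2 -0.2 1 0 0 0 1; -2 -0.2 1 0 0 0 1; -2 -0.2 1 0 0 0 1; -2 -0.2 1 0 0 0 1"}}

```text
time: 8.85
tool_pos: [0.4767, 0.3343, 0.1768]
tcp_rot: [2.227, 1.564, 0.511]
wrist_force: [-0.4, 0.0, -0.1]
width: 0.997
```

Run:
```python
from h import *
for i in range(3):
  print(shift(TOP-.032*AX,[.36,.93,0],-AX)); grab('wrist',f'w7_{i}')
P,m,im=capfit('wrist','w7_2');print(capcyl(P,-10.7))
```

```text
(array([-0.1, -0.3,  0.2]), array([ 0.03, -0.1 , -0.09]))
(array([-0.1, -0.4,  0.3]), array([ 0.03, -0.1 , -0.09]))
(array([-0.1, -0.4,  0.3]), array([ 0.03, -0.11, -0.09]))
(array([0.46027532, 0.33720378, 0.20418114]), np.float64(0.19600602865750896))
```

View pics/w7_2.png

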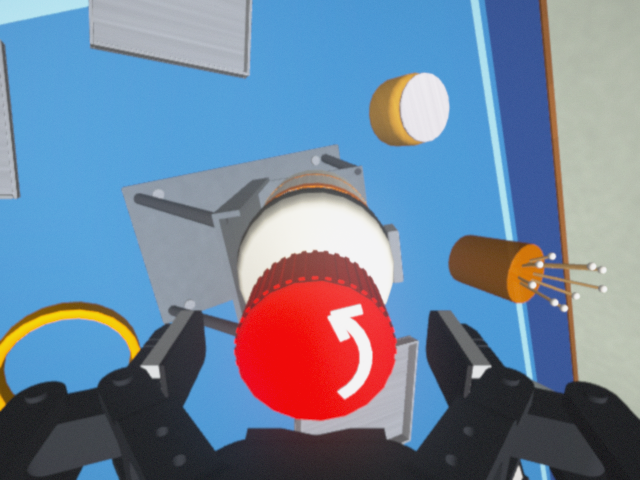

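Aligned: the cap is midway between the fingers at (316,345). I close the gripper now.

Request:
{"fn": "arm_command", "kwargs": {"targets": "0 0 0 0 0 0 0.75; 0 0 0 0 0 0 0.6; 0 0 0 0 0 0 0.4; 0 0 0 0 0 0 0.4; 0 0 0 0 0 0 0.4; 0 0 0 0 0 0 0.4; 0 0 0 0 0 0 0.4; 0 0 0 0 0 0 0.4", "newtons": 80}}

```text
time: 9.67
tool_pos: [0.4763, 0.3344, 0.1773]
tcp_rot: [2.228, 1.564, 0.511]
wrist_force: [-4.6, -1.1, 4.2]
width: 0.641
```

Run:
```python
from h import *
print(shift(TOP-.032*AX,[.36,.93,0],-AX));grab('wrist','w8');grab('scene','s8')
s=bot.read_state();print(s['wrist_force'],s['torque'],s['q'])
```

```text
(array([-0.1, -0.3,  0.9]), array([ 0.02, -0.11, -0.12]))
[-5.54061189 -1.07774496  4.07445043] [-0.05017316  0.60271093 -0.03956392] [ 0.8236935  -0.02545131  2.12193785 -0.60289512  0.84213877  1.5332537 ]
```

View pics/w8.png

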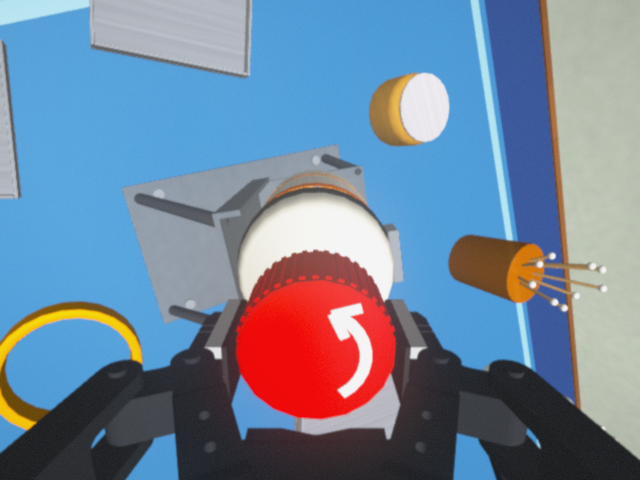

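Request:
{"fn": "arm_command", "kwargs": {"targets": "0 0 2 0 0 0 0.4; 0 0 4 0 0 0 0.4; 0 0 6 0 0 0 0.4; 0 0 7.5 0 0 0 0.4; 0 0 7.5 0 0 0 0.4; 0 0 7.5 0 0 0 0.4", "newtons": 100}}

```text
time: 10.27
tool_pos: [0.4798, 0.3338, 0.1713]
tcp_rot: [2.228, 1.563, 0.511]
wrist_force: [-11.3, -1.4, 8.9]
width: 0.635
```

Run:
```python
from h import *
print(shift(TOP-.032*AX,[.36,.93,0],-AX));grab('wrist','w9')
P,m,im=capfit('wrist','w9');x=capcyl(P,-10.7);print(x,(x[0]-TOP)@AX)
s=bot.read_state();print(s['wrist_force'],s['wrist_force']@AX,s['torque'])
```

```text
(array([-0.2, -0.3, -6.1]), array([ 0.02, -0.1 , -0.14]))
(array([0.46386979, 0.3365636 , 0.19801579]), np.float64(0.15044771163835538)) -0.006845494614102108
[-9.56133939 -1.03131497  8.7397043 ] 12.1703907618117 [-0.23471787  0.94613404 -0.17106812]
```

Request:
{"fn": "arm_command", "kwargs": {"targets": "0 0 0.8 0 0 0 0.4; 0 0 0.8 0 0 0 0.4; 0 0 0.8 0 0 -3 0.4; 0 0 0.8 0 0 -7 0.4; 0 0 0.8 0 0 -12 0.4; 0 0 0.8 0 0 -17 0.4; 0 0 0.8 0 0 -22 0.4; 0 0 0.8 0 0 -27 0.4; 0 0 0.8 0 0 -32 0.4; 0 0 0.8 0 0 -37 0.4"}}

```text
time: 11.15
tool_pos: [0.4808, 0.3354, 0.1717]
tcp_rot: [1.572, 2.137, 0.316]
wrist_force: [-8.9, 2.3, 9.9]
width: 0.636
```

Run:
```python
from h import *
print(shift(TOP-.032*AX,[.36,.93,0],-AX));grab('wrist','w10')
P,m,im=capfit('wrist','w10');x=capcyl(P,-10.7);print(x,(x[0]-TOP)@AX)
s=bot.read_state();print(s['wrist_force']@AX,s['torque'],s['q'])
```

```text
(array([-1.1, -1.9, -6.1]), array([ 0.15, -0.3 , 37.05]))
(array([0.46487837, 0.33810513, 0.19843923]), np.float64(0.14888545929247915)) -0.0068312092321297264
12.695208913000585 [ 0.07754109  0.84012305 -0.05169182] [ 0.81726279 -0.01405963  2.12260436 -0.60868413  0.82526651  0.88361292]
```

View pics/w10.png

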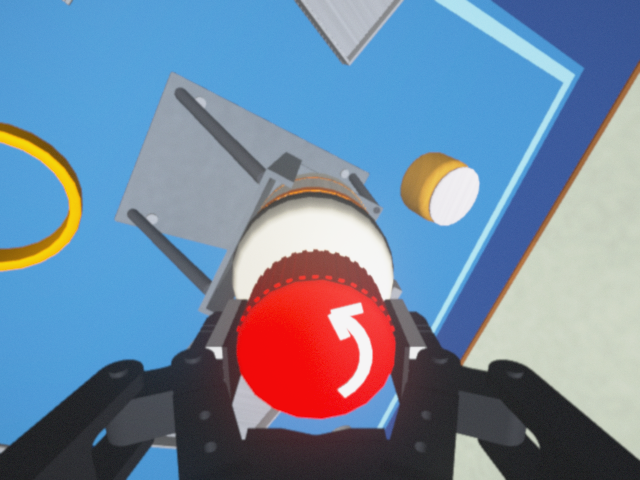

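Request:
{"fn": "arm_command", "kwargs": {"targets": "0 0 0.5 0 0 -5 0.4; 0 0 0.8 0 0 -10 0.4; 0 0 0.8 0 0 -15 0.4; 0 0 0.8 0 0 -20 0.4; 0 0 0.8 0 0 -25 0.4; 0 0 0.8 0 0 -30 0.4; 0 0 0.8 0 0 -35 0.4; 0 0 0.8 0 0 -40 0.4; 0 0 0.8 0 0 -46 0.4; 0 0 0.8 0 0 -46 0.4"}}

```text
time: 12.03
tool_pos: [0.4815, 0.3352, 0.1714]
tcp_rot: [0.602, 2.546, 0.039]
wrist_force: [-8.3, 0.9, 9.7]
width: 0.637
```

Run:
```python
from h import *
print(shift(TOP-.032*AX,[.36,.93,0],-AX));grab('wrist','w11')
P,m,im=capfit('wrist','w11');x=capcyl(P,-10.7);print(x,(x[0]-TOP)@AX)
s=bot.read_state();print(s['wrist_force']@AX,s['torque'],s['q'])
```

```text
(array([ 1. , -2.1, -6.7]), array([ 0.3 , -0.19, 83.08]))
(array([0.46557995, 0.33786746, 0.19808098]), np.float64(0.1779938168231895)) -0.007508210223400489
12.514839549906878 [-0.03569591  0.62122212 -0.03590475] [ 0.81639218 -0.01297164  2.12253579 -0.61022208  0.82417091  0.08871132]
```

View pics/w11.png

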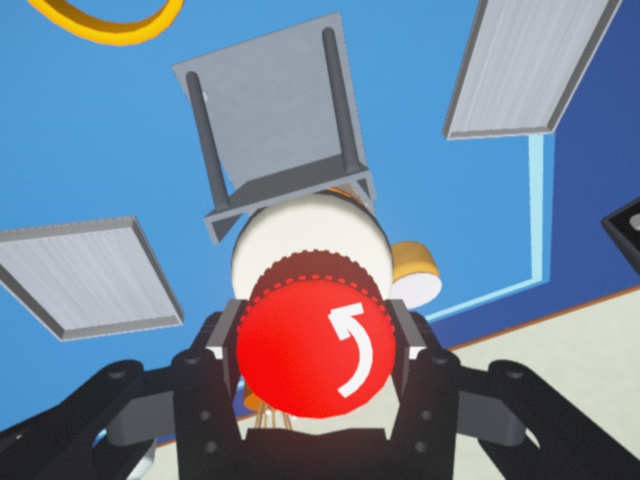

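Request:
{"fn": "arm_command", "kwargs": {"targets": "0 0 -4 0 0 0 0.4; 0 0 -8 0 0 0 0.4; 0 0 -14 0 0 0 0.4; 0 0 -20 0 0 0 0.4; 0 0 -28 0 0 0 0.4; 0 0 -38 0 0 0 0.4; 0 0 -50 0 0 0 0.4; 0 0 -65 0 0 0 0.4; 0 0 -80 0 0 0 0.4; 0 0 -80 0 0 0 0.4"}}

```text
time: 12.92
tool_pos: [0.4419, 0.3424, 0.242]
tcp_rot: [0.607, 2.544, 0.042]
wrist_force: [0.1, -0.7, -0.4]
width: 0.636
```

Run:
```python
from h import *
s=bot.read_state();print(s['tool_pos'],s['wrist_force'],s['q']);grab('wrist','w12')
P,m,im=capfit('wrist','w12');x=capcyl(P,-10.7);print(x,(x[0]-TOP)@AX)
T=np.array([.5458,.0964,0])
for p in([.5,.23,.30],[*T[:2],.2],[*T[:2],.05]):
  for xd in ([-.93,.36,0],[-.36,-.93,0],[-.924,-.38,0],[-.38,.924,0],):print(p,xd,shift(p,xd))
```

```text
[0.44191324 0.34244087 0.24198668] [ 0.13567446 -0.70391784 -0.3502319 ] [ 0.89037345 -0.12421469  2.08655253 -0.55740476  0.98208401  0.05733579]
(array([0.42602237, 0.34508979, 0.26865687]), np.float64(0.19227680516989923)) 0.07371587221370199
[0.5, 0.23, 0.3] [-0.93, 0.36, 0] (array([-121. ,  -68.2,  -12.8]), array([ 7.25, 29.29, -5.54]))
[0.5, 0.23, 0.3] [-0.36, -0.93, 0] (array([-121. ,  -68.2,  -12.8]), array([-17.5 ,  29.03, -93.23]))
[0.5, 0.23, 0.3] [-0.924, -0.38, 0] (array([-121. ,  -68.2,  -12.8]), array([ -4.25,  30.8 , -48.02]))
[0.5, 0.23, 0.3] [-0.38, 0.924, 0] (array([-121. ,  -68.2,  -12.8]), array([18.6 , 24.55, 39.85]))
[np.float64(0.5458), np.float64(0.0964), 0.2] [-0.93, 0.36, 0] (array([-165.1, -183.8,  108.1]), array([ 7.25, 29.29, -5.54]))
[np.float64(0.5458), np.float64(0.0964), 0.2] [-0.36, -0.93, 0] (array([-165.1, -183.8,  108.1]), array([-17.5 ,  29.03, -93.23]))
[np.float64(0.5458), np.float64(0.0964), 0.2] [-0.924, -0.38, 0] (array([-165.1, -183.8,  108.1]), array([ -4.25,  30.8 , -48.02]))
[np.float64(0.5458), np.float64(0.0964), 0.2] [-0.38, 0.924, 0] (array([-165.1, -183.8,  108.1]), array([18.6 , 24.55, 39.85]))
[np.float64(0.5458), np.float64(0.0964), 0.05] [-0.93, 0.36, 0] (array([ -93. , -205.6,  237.8]), array([ 7.25, 29.29, -5.54]))
[np.float64(0.5458), np.float64(0.0964), 0.05] [-0.36, -0.93, 0] (array([ -93. , -205.6,  237.8]), array([-17.5 ,  29.03, -93.23]))
[np.float64(0.5458), np.float64(0.0964), 0.05] [-0.924, -0.38, 0] (array([ -93. , -205.6,  237.8]), array([ -4.25,  30.8 , -48.02]))
[np.float64(0.5458), np.float64(0.0964), 0.05] [-0.38, 0.924, 0] (array([ -93. , -205.6,  237.8]), array([18.6 , 24.55, 39.85]))
```

View pics/w12.png

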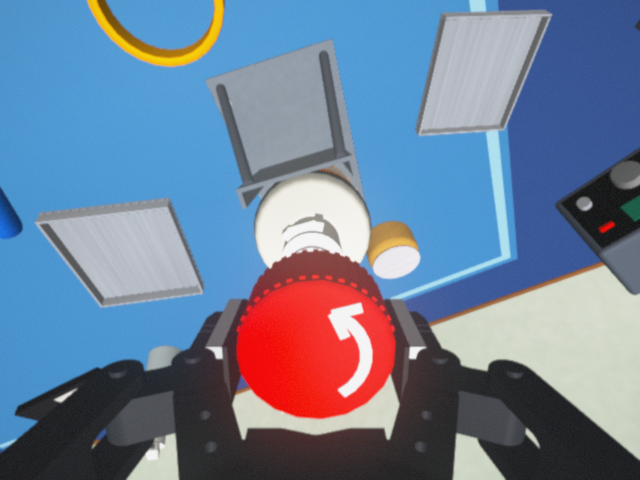

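Request:
{"fn": "arm_command", "kwargs": {"targets": "-12 -4 -25 1 3 0 0.4; -35 -15 -35 2 7 -1 0.4; -60 -30 -30 3 11 -2 0.4; -85 -48 -22 4 15 -2 0.4; -110 -66 -10 5 19 -3 0.4; -125 -90 10 6 23 -3 0.4; -138 -115 35 7 27 -4 0.4; -150 -140 60 7 29.3 -4.3 0.4; -160 -165 85 7 29.3 -4.3 0.4; -165 -184 108 7 29.3 -4.3 0.4"}}

```text
time: 13.8
tool_pos: [0.5459, 0.0914, 0.1961]
tcp_rot: [-0.612, -3.079, -0.008]
wrist_force: [-0.1, 1.0, -0.9]
width: 0.635
```

Request:
{"fn": "arm_command", "kwargs": {"targets": "0 0 0 0 0 0 0.4; 0 0 0 0 0 0 0.4; 0 0 0 0 0 0 0.4"}}

```text
time: 14.05
tool_pos: [0.5448, 0.0949, 0.1977]
tcp_rot: [-0.61, -3.08, -0.01]
wrist_force: [-0.5, 0.5, -0.5]
width: 0.633
```

Run:
```python
from h import *
np.set_printoptions(precision=4,suppress=True)
s=bot.read_state();print(s['tool_pos'],s['wrist_force'],s['q'],s['width']);grab('wrist','w13');grab('scene','s13')
print(shift([.5458,.0964,.05],[-.9225,.386,0]))
W,im=cloud('wrist','w13');hsv=cv2.cvtColor(im,cv2.COLOR_BGR2HSV)
red=((hsv[...,0]<8)|(hsv[...,0]>172))&(hsv[...,1]>130)&(hsv[...,2]>80)&(W[...,2]>.1)
P=W[red];P=P[np.isfinite(P).all(1)]
def res(q):
    ax=np.array([q[3],q[4],np.sqrt(1-q[3]**2-q[4]**2)])
    d=P-q[:3];hh=d@ax;rad=np.linalg.norm(d-hh[:,None]*ax,axis=1)-.028
    return np.where(rad<0,np.where(-hh<-rad,hh,rad),np.where(hh>0,np.hypot(np.maximum(rad,0),hh),rad))
q=least_squares(res,[*(s['tool_pos']+[0,0,.03]),0,0],loss='soft_l1',f_scale=.002,x_scale=[.01,.01,.01,.1,.1]).x;print('cap top',q)
print('tcp-captop',s['tool_pos']-q[:3])
```

```text
[0.5448 0.0949 0.1977] [-0.5125  0.529  -0.5023] [ 0.1233  0.0579  1.9047  0.0072  1.179  -1.0594] 0.633070053373037
(array([ -0.3,  -0.4, 149.1]), array([ 0.4 , -0.05,  0.42]))
cap top [ 0.5439  0.0947  0.2285  0.0001 -0.007 ]
tcp-captop [ 0.0009  0.0003 -0.0308]
```

View pics/w13.png

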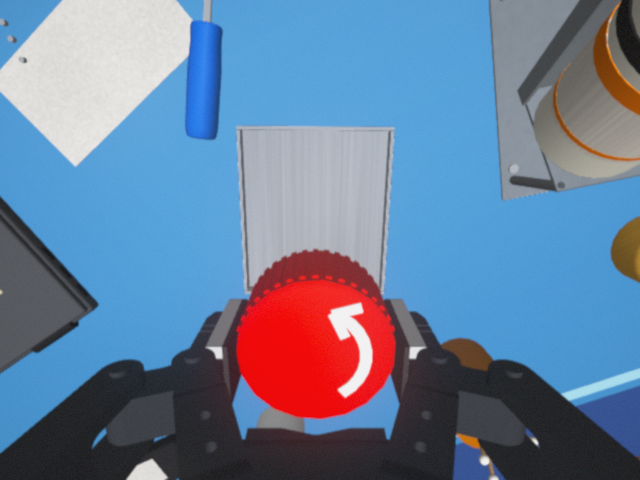

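View pics/s13.png

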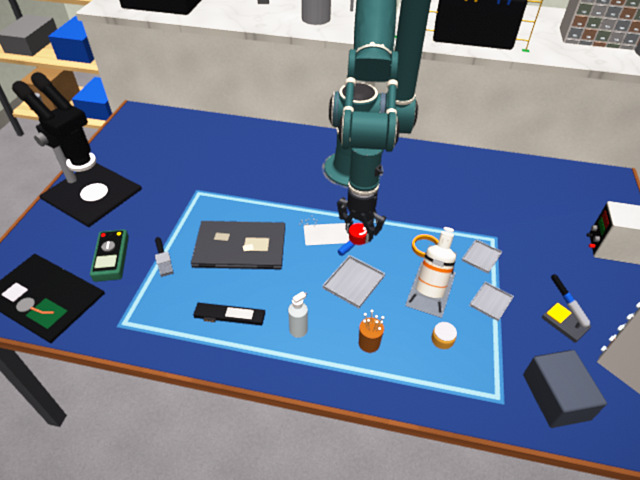

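Run:
```python
from h import *
c=np.array([.5458,.0964]);ex=np.array([-.9225,.386]);ey=np.array([-.386,-.9225])
for a,b in((-75,-65),(-75,65),(75,-65),(75,65)):
    X=np.array([*(c+ex*a/1000+ey*b/1000),.016]);print(a,b,proj('wrist','w13',X).round(1),proj('top','t0',X).round(1),proj('scene','s0',X).round(1))
for n,t,b,f in(('top','t0',(230,210,320,300),7),('wrist','w13',(200,100,430,310),3)):
    im=cv2.imread(f'pics/{t}.png')
    for p in[(a,bb) for a in(-75,75) for bb in(-65,65)]:
        X=np.array([*(c+ex*p[0]/1000+ey*p[1]/1000),.016]);u=proj(n,t,X)
        cv2.circle(im,tuple(int(v) for v in u.round()),1,(0,255,0),-1)
    cv2.imwrite(f'pics/v_{t}.png',cv2.resize(im[b[1]:b[3],b[0]:b[2]],None,fx=f,fy=f,interpolation=cv2.INTER_NEAREST))
```

```text
-75 -65 [385.7 295.7] [260.5 221.2] [359.7 305.6]
-75 65 [246.5 295.5] [305.1 238.9] [322.7 285. ]
75 -65 [396.5 128.2] [239.5 272.8] [385.5 273. ]
75 65 [237.6 127.4] [284.3 290.8] [349.6 254.6]
```

View pics/v_w13.png

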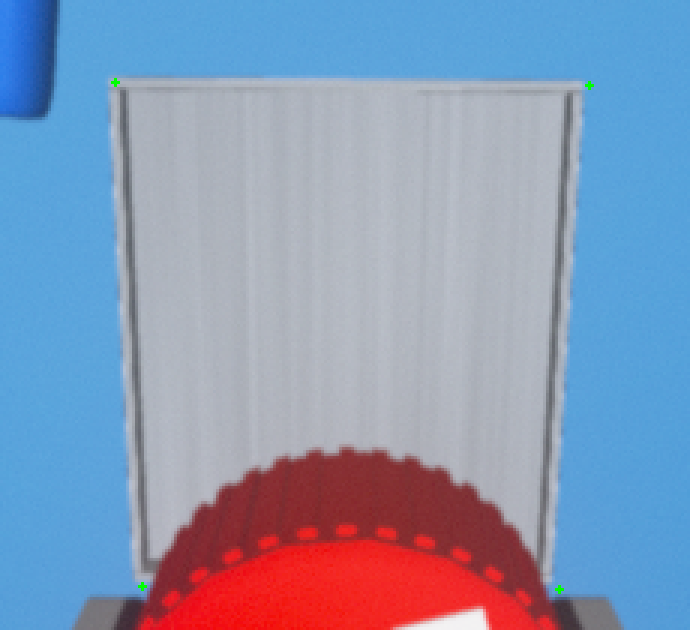

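View pics/v_t0.png

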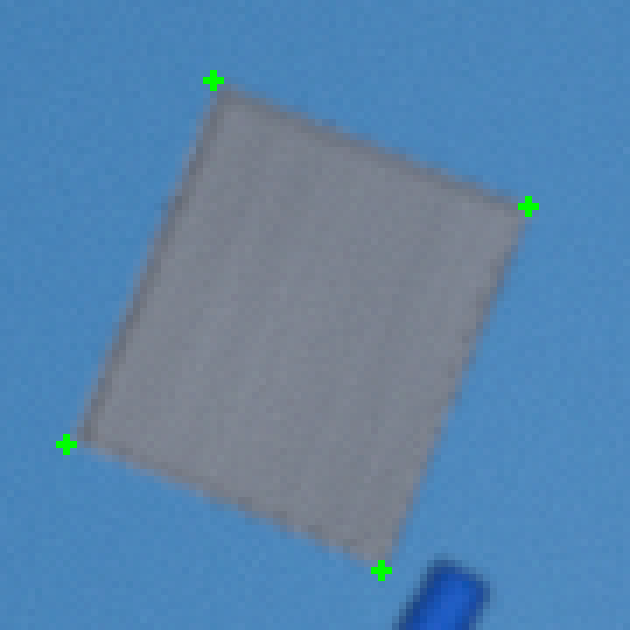

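The tray prediction matches in both views to about 2 mm, and this is the largest of the three. I lower the cap now.

Request:
{"fn": "arm_command", "kwargs": {"targets": "0 0 20 0.4 0 0 0.4; 0 0 45 0.4 0 0 0.4; 0 0 70 0.4 0 0 0.4; 0 0 95 0.4 0 0 0.4; 0 0 120 0.4 0 0 0.4; 0 0 140 0.4 0 0 0.4; 0 0 155 0.4 0 0 0.4; 0 0 165 0.4 0 0 0.4; 0 0 172 0.4 0 0 0.4; 0 0 172 0.4 0 0 0.4"}}

```text
time: 14.98
tool_pos: [0.5445, 0.0967, 0.0255]
tcp_rot: [-0.606, -3.079, 0.001]
wrist_force: [0.5, -0.4, 0.2]
width: 0.635
```

Request:
{"fn": "arm_command", "kwargs": {"targets": "0 0 4 0 0 0 0.4; 0 0 8 0 0 0 0.4; 0 0 11 0 0 0 0.4; 0 0 11 0 0 0 0.4; 0 0 11 0 0 0 0.4; 0 0 11 0 0 0 0.4"}}

```text
time: 15.48
tool_pos: [0.5452, 0.0959, 0.0154]
tcp_rot: [-0.609, -3.08, 0.001]
wrist_force: [1.1, -0.2, -0.6]
width: 0.634
```

Run:
```python
from h import *
s=bot.read_state();print(s['tool_pos'],s['wrist_force'],s['torque'])
print(shift([.5458,.0964,.0042],[-.9225,.386,0]))
```

```text
[0.54520701 0.09588981 0.01535458] [ 1.11321083 -0.1526666  -0.64593719] [0.00197961 0.02361644 0.05037791]
(array([-0.4,  0.7, 11.2]), array([-0.05, -0.11,  0.34]))
```

Request:
{"fn": "arm_command", "kwargs": {"targets": "0 0 3 0 0 0 0.4; 0 0 6 0 0 0 0.4; 0 0 8.5 0 0 0 0.4; 0 0 9.5 0 0 0 0.4; 0 0 9.5 0 0 0 0.4; 0 0 9.5 0 0 0 0.4"}}

```text
time: 15.98
tool_pos: [0.5448, 0.0959, 0.0053]
tcp_rot: [-0.608, -3.079, 0.001]
wrist_force: [0.4, -0.3, -0.3]
width: 0.633
```

Request:
{"fn": "arm_command", "kwargs": {"targets": "0 0 0.7 0 0 0 0.4; 0 0 0.7 0 0 0 0.4; 0 0 0.7 0 0 0 0.4"}}

```text
time: 16.23
tool_pos: [0.545, 0.096, 0.0049]
tcp_rot: [-0.608, -3.08, 0.001]
wrist_force: [0.0, 0.4, -0.3]
width: 0.635
```

Request:
{"fn": "arm_command", "kwargs": {"targets": "0 0 0.7 0 0 0 0.4; 0 0 0.7 0 0 0 0.4; 0 0 0.7 0 0 0 0.4"}}

```text
time: 16.48
tool_pos: [0.5451, 0.096, 0.0046]
tcp_rot: [-0.608, -3.08, 0.001]
wrist_force: [-0.8, 0.2, 4.1]
width: 0.635
```

Request:
{"fn": "arm_command", "kwargs": {"targets": "0 0 0.4 0 0 0 0.4; 0 0 0.4 0 0 0 0.4"}}

```text
time: 16.65
tool_pos: [0.5451, 0.096, 0.0046]
tcp_rot: [-0.608, -3.08, 0.001]
wrist_force: [-3.2, -0.3, 6.9]
width: 0.635
```

Request:
{"fn": "arm_command", "kwargs": {"targets": "0 0 0 0 0 0 0.7; 0 0 0 0 0 0 0.75; 0 0 0 0 0 0 0.85; 0 0 0 0 0 0 0.85; 0 0 0 0 0 0 0.85; 0 0 0 0 0 0 0.85"}}

```text
time: 17.15
tool_pos: [0.5448, 0.096, 0.0036]
tcp_rot: [-0.608, -3.079, 0.001]
wrist_force: [-0.2, 0.2, 0.1]
width: 0.848
```

Run:
```python
from h import *
s=bot.read_state();print(s['tool_pos'],s['wrist_force'],s['width'])
grab('wrist','w14')
```

```text
[0.54484569 0.09596969 0.00358131] [-0.21749213  0.21424724  0.12364489] 0.8478625075439438
```

View pics/w14.png

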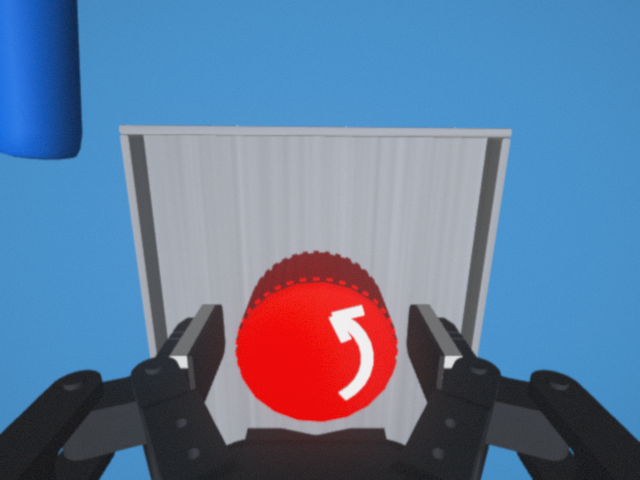

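The cap at (317,350) is released, standing in the middle of the tray and clear of both pads. I retreat straight up.

Request:
{"fn": "arm_command", "kwargs": {"targets": "0 0 -10 0 0 0 0.85; 0 0 -25 0 0 0 0.85; 0 0 -50 0 0 0 0.85; 0 0 -85 0 0 0 0.85; 0 0 -120 0 0 0 0.85; 0 0 -160 0 0 0 0.85; 0 0 -200 0 0 0 0.85; 0 0 -200 0 0 0 0.85; 0 0 -200 0 0 0 0.85"}}

```text
time: 17.95
tool_pos: [0.5481, 0.0964, 0.2088]
tcp_rot: [0.608, 3.076, 0.003]
wrist_force: [0.7, 0.3, -0.4]
width: 0.85
```

Run:
```python
from h import *
np.set_printoptions(precision=4,suppress=True)
grab('wrist','w15');grab('scene','s15')
for n,t in(('wrist','w15'),('scene','s15')):
    W,im=cloud(n,t);hsv=cv2.cvtColor(im,cv2.COLOR_BGR2HSV)
    red=((hsv[...,0]<8)|(hsv[...,0]>172))&(hsv[...,1]>130)&(hsv[...,2]>80)&(abs(W[...,0]-.546)<.08)&(abs(W[...,1]-.096)<.08)
    P=W[red];P=P[np.isfinite(P).all(1)]
    def res(q):
        ax=np.array([q[3],q[4],np.sqrt(1-q[3]**2-q[4]**2)])
        d=P-q[:3];hh=d@ax;rad=np.linalg.norm(d-hh[:,None]*ax,axis=1)-.028
        return np.where(rad<0,np.where(-hh<-rad,hh,rad),np.where(hh>0,np.hypot(np.maximum(rad,0),hh),rad))
    print(n,len(P),least_squares(res,[.545,.096,.035,0,0],loss='soft_l1',f_scale=.002,x_scale=[.01,.01,.01,.1,.1]).x)
W,im=cloud('scene','s15')
yv=np.array([-.1908,.9816,0]);D=W-HG;a=D@LX;b=D@yv
for lo in(-175,-95,-35):
    m=(a>lo/1000)&(a<(lo+30)/1000)&(abs(b)<.12);print(lo,np.nanmedian(W[...,2][m]))
```

```text
wrist 2949 [0.5445 0.0962 0.0354 0.0005 0.0027]
scene 262 [ 0.546   0.0966  0.0344  0.0188 -0.0096]
-175 0.02472482055473546
-95 0.024987319304971
-35 0.024632740606917114
```

View pics/s15.png

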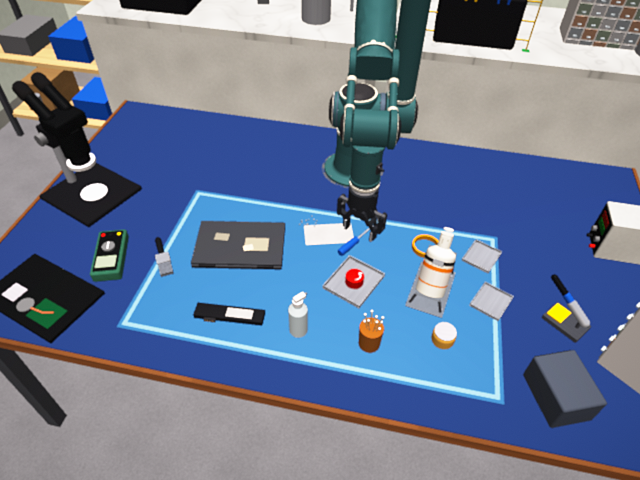

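The cap lies flat in the tray, its top at 35 mm (3 mm floor plus 32 mm cap height) and centred. The lid is shut and the bystanders have not moved.

```bash
python3 -c "
from workcell import bot
print(bot.finish_job())"
```

```text
the job is handed in; nothing more can be done
None
```

The laptop's lid is shut, and the solvent bottle's red cap lies flat in the steel tray. I handed the job in at about 18 s; it gave no verdict.

- **Lid:** I lowered it from about 1.93 rad with the shut fingers and pressed it home with about 19 N. Its outer face measured level at 25 mm along its whole depth, against 25.5 mm expected when shut. It was still level at the end.
- **Cap removal:** I gripped the cap, pressed it about 7 mm down the bottle and turned it 83° anticlockwise. It then lifted off along the bottle's axis and stayed in the grip to the tray.
- **Placing:** I set it down in the largest of the three trays, in contact before I opened the fingers. It ended within about 2 mm of the tray's centre with its top at 35 mm, which is the 3 mm floor plus the 32 mm cap.
- **Disagreements:** The wrist view gave under 0.01 rad of cap tilt. The scene view gave about 0.02 rad, from far fewer pixels; both are under the 0.1 rad limit. The two cameras also differed by 1–2 mm on positions.
- **Bystanders:** In the last picture they all look unmoved; I judged this by eye and did not measure it.

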